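# Return two handheld meters to their own charging cradles

## Robot

A 6-joint arm with a two-finger parallel gripper is mounted at the origin on the work surface. World frame = base frame: x ahead of the robot, y to its left, z up, the work surface at z = 0. Lengths are in m, angles in rad, forces in N, time in s.
With the tool pointing down it reaches from about 0.375 to 0.975 m from the base axis. Payload 3.8 kg.
Tool frame: the origin (TCP) lies midway between the tips of the shut fingers; the grasp point (between the pads) lies 19 mm behind it; z points along the fingers, y is the direction in which the jaws open and shut (so a half turn about z gives the same grasp; the last joint's range is limited). The gripper opens to 85 mm and grips with 20 to 120 N. Pads are 22 mm wide; open, the fingers measure 114 mm over their backs; the gripper's body (76 mm by 85 mm) begins 54 mm behind the grasp point. The pads swing forward as they close: fully open they stand 13 mm farther back than shut.
Start: joints at [1.18, 0.264, 1.604, -0, 1.274, -0.037], TCP at [0.234, 0.633, 0.231] pointing down, gripper open.
Joint ranges: [-2.63, 2.63], [-0.94, 2.18], [0.31, 2.57], [-1.31, 4.45], [0, 2.66], [-2.55, 2.55]. Speed limits (rad/s): [2.57, 2.57, 3.14, 3.14, 3.14, 3.14].

## Interface

Orientations are given as a rotation vector (axis times angle).
In Python, from workcell import bot gives the robot as it stands.
- The arm moves only by the tool drive_tool, never from a script. Its argument "deltas" is a list of rows, each an object with "hand": the opening, from 0 (shut) to 1 (fully open); "offset": the shift along the world's x, y, z in cm, a list of three; "angular": the turn, a rotation vector about the world's x, y, z in degrees, a list of three. A call has 1 to 8 rows; each row is the pose to reach, as a shift and turn from the pose commanded when the call began; what a row does not reach only later rows make up. A row lasts 1/8 s, in which the tool goes at most 62.5 mm and 10.7 degrees, less where a joint would pass 70% of its speed; a pose out of reach is approached as far as the arm can. A call with a gripper value outside its range is refused whole. The fingers move at their own pace and stop on an object; "force" is the grip in N (left out, the last holds). Time passes only in rows, so rows that repeat a pose let the fingers close. It gives the time, the measured TCP pose, the force and the opening at its end, in the units of the state.
- bot.read_state(): the state, without advancing time (a new reading comes with each control period).
- bot.read_camera(name): name is "scene" or "top" or "wrist"; returns a dict with "frame" (420x560x3 uint8, blue, green, red), "mtx" (3x3 intrinsics, pixels), "k1" (the pictures are not rectified: a ray, as slopes to the right and down, at radius r is drawn at 1 + k1 r^2 times it, then the intrinsics apply), "R" (3x3) and "t" (3): a world point X has camera coordinates R X + t. Camera axes: x right, y down, z forward; pixel columns grow to the right and rows downward; lengths in m; the calibration is good to about 2 mm. A picture is of the moment at which its call begins. There is no depth.
- bot.finish_job(): hands the job in, once; it reports no verdict.
The state is a dict: "time": time; "q": joint angles; "joint_vel": joint speeds; "joint_torque": joint torques, N m; "tool_pos": TCP position; "tcp_rot": TCP orientation; "wrist_force": force on the tool from outside, world axes, zero at the start; "torque": the same for the moment, N m; "width": opening from 0.0 (shut) to 1.0 (fully open).
Only numpy, scipy, OpenCV 4.12 (cv2) and the standard library are available. Lean on these libraries where they do the work, as an engineer would, in place of code of your own. Each camera call takes 0.05 s, during which the arm holds its last target. There are 200 camera calls.

## Task

Someone has put the small handheld meter back in the wide charging cradle, where it does not belong, and left the large meter lying on the bench. Put each meter home in the cradle of its own width: lying flat in it with the display end up, the dial end down against the foot lip and straight between the side walls. Do not drop the meters, and leave the bottle, the tape roll and the screwdriver where they are.

Things in the scene. Friction and masses are not known exactly. Their poses are not given: they have to be found in the camera images.
- large_meter: Large handheld meter, grey plastic block 140 (x) x 56 (y) x 36 (z) mm, about 0.3 kg, starts lying on the bench face up. Origin: centre of its underside; z: out of its face; +x: towards the head (display) end, -x: towards the tail (round dial and three sockets). The dial stands up to 7 mm proud of the face, look only.
- large_meter_tail (a point): Middle of the tail end's lower edge on the large meter: 70 mm along -x from its origin.
- large_meter_head (a point): Middle of the head end's lower edge on the large meter: 70 mm along +x from its origin.
- small_meter: Small handheld meter of the same look, 120 (x) x 40 (y) x 32 (z) mm, about 0.2 kg, starts lying loosely in the wide cradle, tail down. Origin: centre of its underside; z: out of its face; +x: towards the head (display) end, -x: towards the tail (dial).
- small_meter_tail (a point): Middle of the tail end's lower edge on the small meter: 60 mm along -x from its origin.
- small_meter_head (a point): Middle of the head end's lower edge on the small meter: 60 mm along +x from its origin.
- wide_cradle: Fixed sheet-metal cradle for the large meter, 135 x 76 x 110 mm high. Origin: centre of its foot on the bench; z up, y across. Its bed rises 35 degrees towards +x, 140 mm along the slope, and faces up and to its -x (roughly away from the robot). Flared side walls 10 mm high: 59 mm apart at the bed, 66 mm at their top. A foot lip 14 mm high closes the low end.
- wide_cradle_toe (a point): Middle of the bed's low end at the foot lip, 57 mm along the cradle's -x from its origin and 24 mm up: the large meter's tail point comes here when home.
- wide_cradle_top (a point): Middle of the bed's upper end, 57 mm along the cradle's +x from its origin and 104 mm up: the large meter's head point comes here when home.
- narrow_cradle: Fixed sheet-metal cradle for the small meter, empty at the start: same form and 35 degree slope, bed 120 mm along the slope, side walls 10 mm high, 43 mm apart at the bed and about 50 mm at their top, foot lip 14 mm high. Origin and axes as for the wide cradle. Overall 118 x 60 x 99 mm high.
- narrow_cradle_toe (a point): Middle of the bed's low end at the foot lip, 49 mm along the cradle's -x from its origin and 24 mm up: the small meter's tail point comes here when home.
- narrow_cradle_top (a point): Middle of the bed's upper end, 49 mm along the cradle's +x from its origin and 93 mm up: the small meter's head point comes here when home.
- bottle: Bystander: white bottle, 44 mm across, 160 mm high, standing between the two cradles. Origin: centre of its underside.
- tape: Bystander: empty tape roll core, a cardboard ring 90 mm across and 24 mm high lying flat on the bench. Origin: centre of its underside. Beyond it, at the robot's far right of the bench, stands a fixed power supply 250 x 190 mm and 140 mm high.
- screwdriver: Bystander: screwdriver lying on the bench, about 200 mm long along its x. Origin: under its middle.
Not all that is in view belongs to the job. Leave any blue look-alike of the large_meter alone.

How it is judged:
By the outcome, as a careful person would: the job done as asked, in the order asked, and still so for the second after the job is handed in, with the robot touching nothing.
It also fails if it takes over 62 s, if anything falls off the work surface, if the arm or the gripper's body presses on something with over 40 N, if the wrist force passes 120 N, or if a joint passes its speed limit or range.

## Working session

There is one attempt and no reset: what is moved stays moved. The work goes in short steps, Python scripts to look and compute and a tool call to move; the robot and the scene stay as the last step left them, time stands still between calls to the robot, and variables do not carry over. Pictures are saved under pics/ and viewed, about 8 in all and at most 12, crops included, and the job is handed in when it is done.

Besides the shell and the picture viewer there is one more tool, called as a command line: name --argument value ..., lists and objects as JSON in quotes. drive_tool: Moves the arm, as the interface text tells. Its arguments: {"type":"object","properties":{"deltas":{"type":"array"},"force":{"type":"number"}},"required":["deltas"]}

```bash
mkdir -p pics; cat > h.py <<'E'
import numpy as np, cv2
from workcell import bot
def cap(n,f):
    c=bot.read_camera(n); c['frame']=np.array(c['frame']); cv2.imwrite('pics/'+f+'.png',c['frame'])
    np.savez('pics/'+f+'.npz',**{k:c[k] for k in c}); return c
def load(f): return dict(np.load('pics/'+f+'.npz'))
def ray(c,uv):
    K=np.array(c['mtx']); d=np.array([c['k1'],0,0,0],float).reshape(-1)
    p=cv2.undistortPoints(np.array(uv,float).reshape(1,1,2),K,d)[0,0]
    R=np.array(c['R']);t=np.array(c['t']); return -R.T@t, R.T@np.array([p[0],p[1],1.])
def onz(c,uv,z):
    o,d=ray(c,uv); return o+d*(z-o[2])/d[2]
def proj(c,X):
    p,_=cv2.projectPoints(np.array(X,float).reshape(-1,1,3),cv2.Rodrigues(np.array(c['R']))[0],np.array(c['t']),np.array(c['mtx']),np.array([float(c['k1']),0,0,0])); return p[:,0]
def tri(c1,a,c2,b):
    o1,d1=ray(c1,a);o2,d2=ray(c2,b)
    s=np.linalg.lstsq(np.c_[d1,-d2],o2-o1,rcond=None)[0]
    p,q=o1+d1*s[0],o2+d2*s[1]; return (p+q)/2,np.linalg.norm(p-q)
E
python3 - <<'E'
from h import *
for n in('scene','top'):
    c=cap(n,n+'0'); print(n,-np.array(c['R']).T@c['t'])
cap('wrist','wrist0')
print(bot.read_state())
E
```

```text
scene [ 1.32890809 -0.25685592  0.90421721]
top [ 3.81848071e-01 -6.26177501e-04  1.11612931e+00]
{'time': 0.15, 'q': array([ 1.18010698e+00,  2.64615792e-01,  1.60503926e+00,  4.20084048e-05,
        1.27369453e+00, -3.69135642e-02]), 'joint_vel': array([ 3.50133896e-04, -3.00681081e-03, -2.28553684e-03, -7.09971475e-05,
        1.45742163e-03, -1.88860552e-03]), 'joint_torque': array([ 9.35209100e-04, -5.15903699e+01, -3.67960882e+01, -1.67063608e-04,
        7.91902479e-03,  3.55518068e-05]), 'tool_pos': array([0.23363499, 0.63268753, 0.23023534]), 'tcp_rot': array([-5.52762634e-01, -3.09216139e+00,  2.68320922e-03]), 'wrist_force': array([0.39630103, 0.5560605 , 0.16623001]), 'torque': array([-0.01027932, -0.01360137,  0.02547885]), 'width': 0.9956895927698868}
```

View pics/scene0.png

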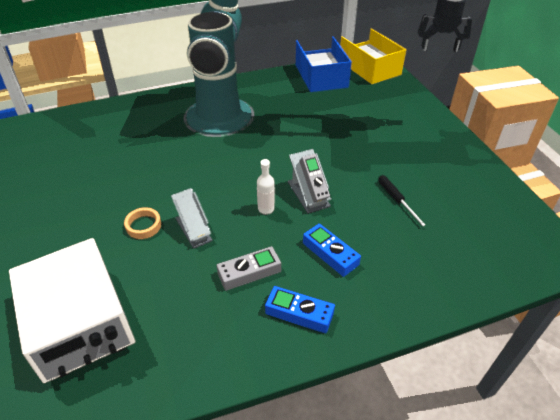

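View pics/top0.png

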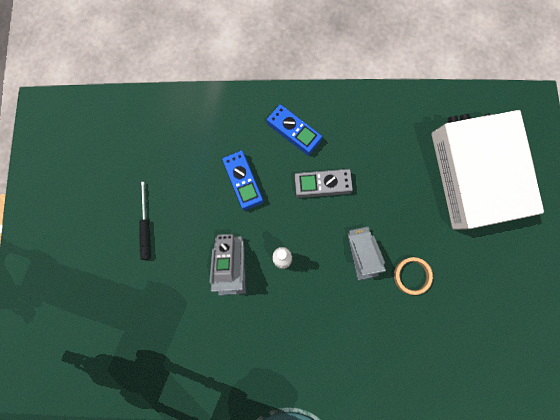

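The scene and top views show:
- **Large meter:** the grey block at scene (250,267), top (324,183).
- **Blue look-alikes:** scene (332,249) and (300,308), top (243,180) and (294,129). Not to be touched.
- **Small meter:** grey, in the wide cradle at top (225,258).
- **Narrow cradle:** empty, at top (366,253).
- **Choice:** the grey meter at top (324,183) is the large one. I'll check it in a close crop.

```bash
python3 - <<'E'
from h import *
a=load('top0')['frame']; b=load('scene0')['frame']
A=cv2.resize(a[155:305,200:400],None,fx=4,fy=4,interpolation=cv2.INTER_CUBIC)
cv2.imwrite('pics/cropA.png',A)
B=cv2.resize(b[140:295,165:345],None,fx=3.8,fy=3.8,interpolation=cv2.INTER_CUBIC)
cv2.imwrite('pics/cropB.png',B)
E
```

```text
(no output)
```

View pics/cropA.png

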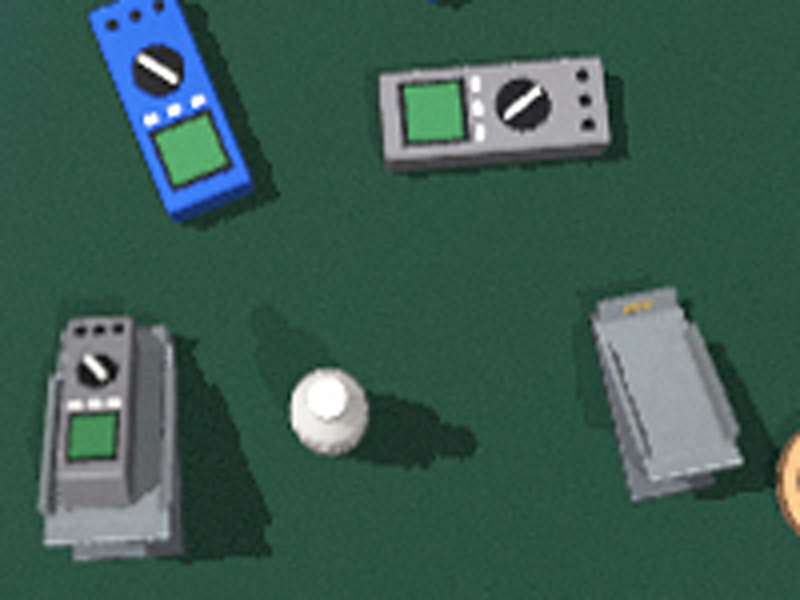

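View pics/cropB.png

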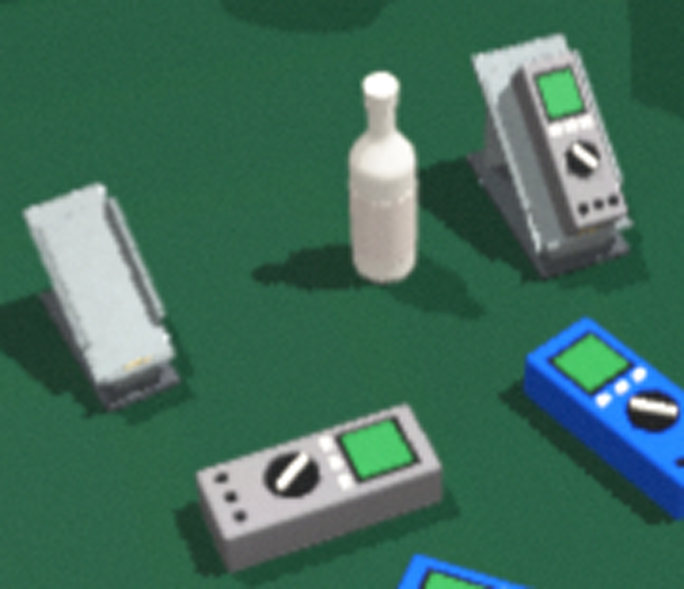

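Crop A confirms the choice: the grey meter at crop (495,110), display to the left (+y) and dial to the right (-y). The small meter sits in the left part of the wide cradle at crop (95,410). The narrow cradle is empty at crop (667,390). I'll triangulate the corners next. (4 pictures viewed.)

```bash
python3 - <<'E'
from h import *
np.set_printoptions(precision=4,suppress=True)
t=load('top0');s=load('scene0')
A=lambda p:((p[0]+.5)/4-.5+200,(p[1]+.5)/4-.5+155)
B=lambda p:((p[0]+.5)/3.8-.5+165,(p[1]+.5)/3.8-.5+140)
print('large face corners z=.036')
L=[onz(t,A(p),.036) for p in[(380,73),(600,57),(608,143),(386,160)]]
L2=[onz(s,B(p),.036) for p in[(440,467),(232,545),(197,475),(408,405)]]
for a in L+L2: print(a)
for Q in(L,L2):
    Q=np.array(Q)[:,:2]; print('ctr',Q.mean(0),[np.linalg.norm(Q[i]-Q[i-1]) for i in range(4)])
for n,a,b in[('W top +y',(45,543),(563,37)),('W top -y',(170,540),(475,55)),('W foot -y',(165,325),(540,250)),
 ('N top +y',(648,483),(100,185)),('N top -y',(742,462),(25,210)),('N foot +y',(593,302),(175,352)),('N foot -y',(674,290),(105,378)),
 ('S tail +y',(70,320),(628,212)),('S tail -y',(132,320),(577,225)),('S disp TL',(68,410),(582,113)),('S disp BL',(66,460),(571,68)),('S disp TR',(117,410),(550,122)),('S disp BR',(115,460),(538,75)),('bottle cap',(328,398),(380,80))]:
    print(n,*tri(t,A(a),s,B(b)))
print('bottle',onz(t,A((328,398)),.16),'tape',onz(t,(413,276),.024))
E
```

```text
large face corners z=.036
[ 0.6755 -0.0208  0.036 ]
[ 0.6846 -0.1575  0.036 ]
[ 0.6298 -0.1604  0.036 ]
[ 0.6202 -0.0238  0.036 ]
[ 0.6763 -0.0218  0.036 ]
[ 0.6918 -0.1556  0.036 ]
[ 0.6347 -0.1622  0.036 ]
[ 0.6235 -0.0243  0.036 ]
ctr [ 0.6525 -0.0907] [np.float64(0.05533799164569141), np.float64(0.13701801072465078), np.float64(0.05488864834502035), np.float64(0.13692834472523677)]
ctr [ 0.6566 -0.091 ] [np.float64(0.05291772411545186), np.float64(0.13470247003380548), np.float64(0.05741593669104587), np.float64(0.13837059957253733)]
W top +y [0.3891 0.1705 0.1014] 0.0006991661476027336
W top -y [0.391  0.1018 0.1043] 0.0038822727743000524
W foot -y [0.519  0.1085 0.0317] 0.005981999817672849
N top +y [ 0.4205 -0.169   0.0888] 0.0011540916008415567
N top -y [ 0.4317 -0.2213  0.0924] 0.00034595652482082516
N foot +y [ 0.5313 -0.1495  0.0338] 0.0028326851904359536
N foot -y [ 0.5384 -0.1979  0.034 ] 0.0007796828721286698
S tail +y [0.521  0.167  0.0503] 0.0011517799949120819
S tail -y [0.5209 0.1298 0.0497] 0.00107506876048385
S disp TL [0.4629 0.1575 0.0945] 0.004436825334882847
S disp BL [0.4345 0.1577 0.1115] 0.0001042263784257182
S disp TR [0.4635 0.1317 0.0937] 0.0002739025572034574
S disp BR [0.4348 0.1316 0.1122] 0.0030967525836053675
bottle cap [0.4639 0.0114 0.1627] 0.0005800061243210718
bottle [0.464  0.0111 0.16  ] tape [ 0.4201 -0.3031  0.024 ]
```

drive_tool --deltas '[{"hand":1,"offset":[5,-4,3],"angular":[0,0,0]},{"hand":1,"offset":[10,-8,6],"angular":[0,0,0]},{"hand":1,"offset":[15,-12,9],"angular":[0,10,0]},{"hand":1,"offset":[20,-16,10],"angular":[0,20,0]},{"hand":1,"offset":[24,-20,10],"angular":[0,30,0]},{"hand":1,"offset":[24,-24,10],"angular":[0,35,0]}]'

```text
time: 0.9
tool_pos: [0.4774, 0.3909, 0.3278]
tcp_rot: [-0.45, -2.49, 0.143]
wrist_force: [-0.3, 0.5, -1.1]
width: 0.998
```

```bash
cat >> h.py <<'E'
from scipy.spatial.transform import Rotation as Ro
np.set_printoptions(precision=4,suppress=True)
def frame(az,tilt,s=1):
    a,t=np.radians([az,tilt]); e=np.array([np.cos(a),np.sin(a),0]); y=s*np.array([-np.sin(a),np.cos(a),0])
    n=np.sin(t)*e+np.cos(t)*np.array([0,0,1]); u=-np.cos(t)*e+np.sin(t)*np.array([0,0,1])
    z=-n; return np.c_[np.cross(y,z),y,z],n,u
def goal(R,p):
    s=bot.read_state(); C=Ro.from_rotvec(s['tcp_rot'])
    print('offset cm',(np.array(p)-s['tool_pos'])*100,'ang deg',np.degrees((Ro.from_matrix(R)*C.inv()).as_rotvec()),'t',s['time'],'w',s['width'],'F',s['wrist_force'])
E
python3 - <<'E'
from h import *
s=bot.read_state();print(s['tool_pos'],s['tcp_rot'],s['q'])
R,n,u=frame(3,35)
c=np.array([.4535,.1455,.0584]); goal(R,c+.11*n)
print(c+.11*n)
E
```

```text
[0.4774 0.3909 0.3278] [-0.45   -2.4904  0.1427] [ 0.4906  0.4555  1.2906  0.297   1.939  -0.6927]
offset cm [  3.9149 -24.2049 -17.9341] ang deg [11.7931 -0.0356 19.7448] t 0.9 w 0.9984255608061745 F [-0.3276  0.4656 -1.1253]
[0.5165 0.1488 0.1485]
```

drive_tool --deltas '[{"hand":1,"offset":[3.9,-24.2,-17.9],"angular":[11.8,0,19.7]},{"hand":1,"offset":[3.9,-24.2,-17.9],"angular":[11.8,0,19.7]},{"hand":1,"offset":[3.9,-24.2,-17.9],"angular":[11.8,0,19.7]},{"hand":1,"offset":[3.9,-24.2,-17.9],"angular":[11.8,0,19.7]},{"hand":1,"offset":[3.9,-24.2,-17.9],"angular":[11.8,0,19.7]},{"hand":1,"offset":[3.9,-24.2,-17.9],"angular":[11.8,0,19.7]},{"hand":1,"offset":[3.9,-24.2,-17.9],"angular":[11.8,0,19.7]},{"hand":1,"offset":[3.9,-24.2,-17.9],"angular":[11.8,0,19.7]}]'

```text
time: 1.9
tool_pos: [0.5135, 0.1525, 0.1534]
tcp_rot: [0.071, -2.537, 0.016]
wrist_force: [0.6, -0.3, 0.4]
width: 1.001
```

```bash
python3 - <<'E'
from h import *
R,n,u=frame(3,35)
c=np.array([.4535,.1455,.0584]); 
w=cap('wrist','wrist1'); goal(R,c+.11*n); print(bot.read_state()['tool_pos'])
im=w['frame'].copy()
R,n,u=frame(3,35); y=R[:,1]
for X in [c+.032*n+a*u*.06+b*y*.02 for a in(-1,1) for b in(-1,1)]:
    p=proj(w,X)[0]; print(p); cv2.circle(im,tuple(int(v) for v in p),3,(0,0,255),1)
toe=np.array([.504,.141,.024])
for X in [toe+a*u*.14+.01*n+b*y*.033 for a in(0,1) for b in(-1,1)]:
    p=proj(w,X)[0]; print(p); cv2.circle(im,tuple(int(v) for v in p),3,(0,255,255),1)
cv2.imwrite('pics/w1.png',im)
E
```

```text
offset cm [ 0.3025 -0.3706 -0.4915] ang deg [-0.2548  0.4143 -0.1642] t 1.95 w 1.0012772098574578 F [0.0251 0.0532 0.7204]
[0.5135 0.1525 0.1534]
[243.7294 294.3441]
[297.2117 294.58  ]
[239.8534 130.0463]
[301.1933 130.3501]
[221.3743 281.3481]
[302.8413 281.7575]
[213.8066 100.7024]
[307.972  101.0921]
```

View pics/w1.png

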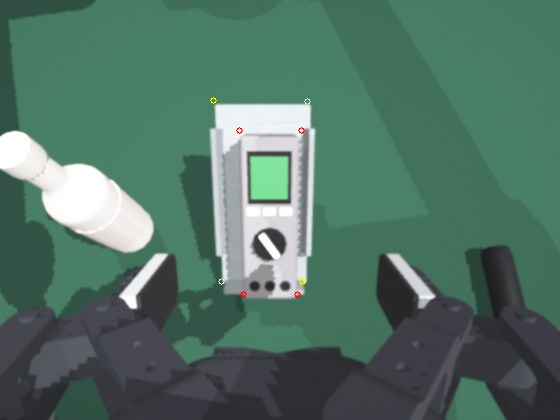

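The wrist view shows the small meter at px (241-302, 134-297), within about 3 px of my prediction. It lies straight in the cradle, which spans columns 211-313. I'm descending along the bed normal.

```bash
python3 - <<'E'
from h import *
R,n,u=frame(3,35)
c=np.array([.455,.146,.0575]); goal(R,c+.011*n)
E
```

```text
offset cm [-5.2181 -0.6178 -8.6911] ang deg [-0.2548  0.4143 -0.1642] t 1.95 w 1.0012772098574578 F [0.0251 0.0532 0.7204]
```

drive_tool --deltas '[{"hand":1,"offset":[-1.2,-0.6,-2.1],"angular":[-0.3,0.4,-0.2]},{"hand":1,"offset":[-2.6,-0.6,-4.3],"angular":[-0.3,0.4,-0.2]},{"hand":1,"offset":[-3.9,-0.6,-6.5],"angular":[-0.3,0.4,-0.2]},{"hand":1,"offset":[-4.8,-0.6,-7.9],"angular":[-0.3,0.4,-0.2]},{"hand":1,"offset":[-5.2,-0.6,-8.7],"angular":[-0.3,0.4,-0.2]},{"hand":1,"offset":[-5.2,-0.6,-8.7],"angular":[-0.3,0.4,-0.2]}]'

```text
time: 2.7
tool_pos: [0.4608, 0.1455, 0.0653]
tcp_rot: [0.064, -2.528, 0.022]
wrist_force: [0.4, -0.2, 0.2]
width: 1.004
```

drive_tool --deltas '[{"hand":0.3,"offset":[0,0,0],"angular":[0,0,0]},{"hand":0.3,"offset":[0,0,0],"angular":[0,0,0]},{"hand":0.3,"offset":[0,0,0],"angular":[0,0,0]},{"hand":0.3,"offset":[0,0,0],"angular":[0,0,0]},{"hand":0.3,"offset":[0,0,0],"angular":[0,0,0]},{"hand":0.3,"offset":[0,0,0],"angular":[0,0,0]}]' --force 40

```text
time: 3.45
tool_pos: [0.4616, 0.1452, 0.0659]
tcp_rot: [0.063, -2.529, 0.022]
wrist_force: [2.4, -0.3, 5.0]
width: 0.457
```

```bash
python3 - <<'E'
from h import *
R,n,u=frame(3,35); print(bot.read_state()['tool_pos'], bot.read_state()['width'])
R,n,u=frame(11,35)
c=np.array([.475,-.1855,.0585]); goal(R,c+.011*n+.08*n)
E
```

```text
[0.4616 0.1452 0.0659] 0.45736136798220545
offset cm [  6.4587 -32.0732   6.7175] ang deg [ 0.0849 -0.0304  8.1274] t 3.45 w 0.45736136798220545 F [ 2.4194 -0.3191  4.9663]
```

drive_tool --deltas '[{"hand":0.3,"offset":[0.6,0,1],"angular":[0,0,0]},{"hand":0.3,"offset":[1.7,0,2.5],"angular":[0,0,0]},{"hand":0.3,"offset":[2.5,0,6],"angular":[0,0,0]},{"hand":0.3,"offset":[4,0,11],"angular":[0,0,0]},{"hand":0.3,"offset":[5,0,16],"angular":[0,0,0]},{"hand":0.3,"offset":[6,-3,19],"angular":[0,0,0]},{"hand":0.3,"offset":[7,-7,20],"angular":[0,0,0]}]'

```text
time: 4.32
tool_pos: [0.5327, 0.0752, 0.2687]
tcp_rot: [0.065, -2.533, 0.022]
wrist_force: [-0.3, -1.1, -2.0]
width: 0.462
```

drive_tool --deltas '[{"hand":0.3,"offset":[0,-5,0],"angular":[0,0,2]},{"hand":0.3,"offset":[0,-10,0],"angular":[0,0,4]},{"hand":0.3,"offset":[0,-15,0],"angular":[0,0,6]},{"hand":0.3,"offset":[-0.5,-20,-2],"angular":[0,0,8.1]},{"hand":0.3,"offset":[-0.7,-24,-7],"angular":[0,0,8.1]},{"hand":0.3,"offset":[-0.7,-25,-11],"angular":[0,0,8.1]},{"hand":0.3,"offset":[-0.7,-25,-13],"angular":[0,0,8.1]},{"hand":0.3,"offset":[-0.7,-25,-13],"angular":[0,0,8.1]}]'

```text
time: 5.32
tool_pos: [0.5231, -0.1741, 0.1343]
tcp_rot: [0.242, -2.516, 0.076]
wrist_force: [0.0, 0.6, -1.7]
width: 0.461
```

```bash
python3 - <<'E'
from h import *
R,n,u=frame(11,35); c=np.array([.475,-.1855,.0585])
w=cap('wrist','wrist2'); goal(R,c+.011*n)
im=w['frame'].copy(); y=R[:,1]; p0=np.array(bot.read_state()['tool_pos'])
toe=c-.06*u
for k,X in enumerate([toe+a*u*.12+.01*n+b*y*.025 for a in(0,1) for b in(-1,1)]+[toe+a*u*.12+b*y*.0215 for a in(0,1) for b in(-1,1)]+[p0-.011*n+.032*n+a*u*.06+b*y*.02 for a in(-1,1) for b in(-1,1)]):
    p=proj(w,X)[0]; print(p); cv2.circle(im,tuple(int(v) for v in p),3,((0,255,255),(255,0,255),(0,0,255))[k//4],1)
cv2.imwrite('pics/w2.png',im); t=cap('top','top2'); s=cap('scene','scene2')
E
```

```text
offset cm [-4.2993 -1.0131 -6.8321] ang deg [ 0.0919 -0.1411 -0.0073] t 5.375 w 0.45758209373776015 F [-0.1008  0.1279 -2.056 ]
[239.8844 293.5412]
[306.9883 293.5884]
[234.8489 128.3709]
[311.3257 128.4024]
[245.7664 287.0008]
[301.3461 287.0389]
[241.7471 127.9045]
[304.7319 127.931 ]
[230.6595 403.5473]
[319.6679 403.5991]
[218.1027 128.7069]
[331.7657 128.7676]
```

View pics/w2.png

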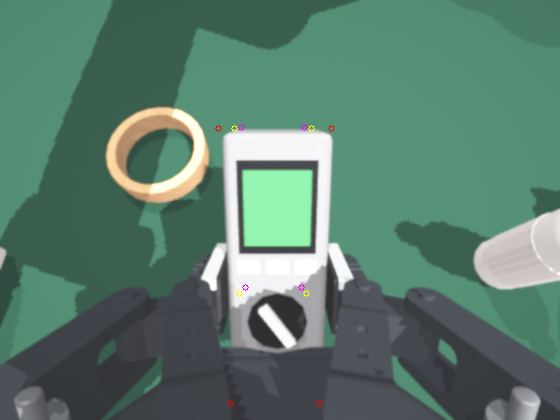

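The meter is held straight in the hand, head edge at row 134, columns 224-332. I'll triangulate the display from the fixed cameras to check the pose in the hand.

```bash
cat >> h.py <<'E'
def lcd(c,near):
    h=cv2.cvtColor(c['frame'],cv2.COLOR_BGR2HSV); m=cv2.inRange(h,(50,120,110),(75,255,255))
    n,_,st,ce=cv2.connectedComponentsWithStats(m); q=proj(c,near)[0]
    i=min((i for i in range(1,n) if st[i,4]>15),key=lambda i:np.linalg.norm(ce[i]-q)); return ce[i],st[i,4],q
def lcd3(t,s,near):
    a,b=lcd(t,near),lcd(s,near); print(a,b); return tri(t,a[0],s,b[0])
E
python3 - <<'E'
from h import *
p0=np.array(bot.read_state()['tool_pos'])
for az,f,c in((3,'0',np.array([.4608,.1455,.0653])),(11,'2',p0)):
    R,n,u=frame(az,35); X,e=lcd3(load('top'+f),load('scene'+f),c+.03*u+.02*n)
    print(X,e,'u,y,n rel TCP',(X-c)@u,(X-c)@R[:,1],(X-c)@n)
E
```

```text
(array([222.5446, 263.5446]), np.int32(101), array([222.7463, 263.9963])) (array([311.8776, 164.2959]), np.int32(98), array([311.9525, 165.3825]))
[0.4484 0.1444 0.1032] 0.0005558977633670309 u,y,n rel TCP 0.03196817593505783 -0.0004483830813010673 0.02390355636688668
(array([307.905 , 182.6927]), np.int32(179), array([370.2305, 229.9963])) (array([263.7901, 257.7735]), np.int32(181), array([191.6708, 188.3982]))
[ 0.6502 -0.0533  0.0355] 0.00011345165377274454 u,y,n rel TCP -0.17765217385890633 0.09494160550269208 0.00022432525982551672
```

```bash
python3 - <<'E'
from h import *
R,n,u=frame(11,35); c=np.array([.476,-.185,.0585])
goal(R,c+.015*n+.003*u); print(n*100,u*100)
E
```

```text
offset cm [-4.3333 -0.9489 -6.4739] ang deg [ 0.1485  0.0653 -0.0376] t 5.475 w 0.4571256092596784 F [-0.4498  0.3882 -1.6019]
[56.3038 10.9444 81.9152] [-80.4102 -15.6302  57.3576]
```

drive_tool --deltas '[{"hand":0.3,"offset":[-1.4,-0.3,-2.2],"angular":[0,0,0]},{"hand":0.3,"offset":[-2.9,-0.6,-4.4],"angular":[0,0,0]},{"hand":0.3,"offset":[-3.8,-0.8,-5.7],"angular":[0,0,0]},{"hand":0.3,"offset":[-4.3,-0.9,-6.4],"angular":[0,0,0]},{"hand":0.3,"offset":[-4.3,-0.9,-6.4],"angular":[0,0,0]}]'

```text
time: 6.1
tool_pos: [0.481, -0.1838, 0.0716]
tcp_rot: [0.241, -2.519, 0.079]
wrist_force: [1.0, 0.3, -2.3]
width: 0.459
```

```bash
python3 - <<'E'
from h import *
w=cap('wrist','wrist3'); cv2.imwrite('pics/w3.png',w['frame'])
R,n,u=frame(11,35); c=np.array([.476,-.185,.0585]); goal(R,c+.011*n)
F=bot.read_state()['wrist_force']; print(F@n,F@u,F@R[:,1])
E
```

```text
offset cm [ 0.0614  0.0089 -0.4413] ang deg [ 0.1239 -0.0356  0.0143] t 6.15 w 0.45483279721843767 F [ 0.0271 -0.6311 -0.8748]
-0.7704046204558269 -0.4248523944476506 -0.6247072201583047
```

View pics/w3.png

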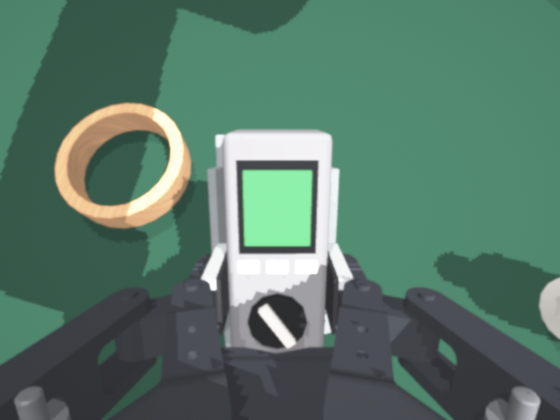

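The walls show at columns 209-217 and 330-338, centre about 273. The meter centre is at 278, so I'll shift about 2 mm to -y while lowering.

drive_tool --deltas '[{"hand":0.3,"offset":[0.0,-0.2,0],"angular":[0,0,0]},{"hand":0.3,"offset":[-0.1,-0.25,-0.2],"angular":[0,0,0]},{"hand":0.3,"offset":[-0.2,-0.25,-0.35],"angular":[0,0,0]},{"hand":0.3,"offset":[-0.25,-0.25,-0.4],"angular":[0,0,0]}]'

```text
time: 6.65
tool_pos: [0.479, -0.1864, 0.0677]
tcp_rot: [0.241, -2.52, 0.079]
wrist_force: [2.6, 0.9, 2.6]
width: 0.463
```

```bash
cat > f.py <<'E'
from h import *
import sys
az=float(sys.argv[1]); R,n,u=frame(az,35); s=bot.read_state(); F=s['wrist_force']; print('n,u,y',F@n,F@u,F@R[:,1],s['torque'],s['tool_pos'],s['time'],s['width'])
E
python3 f.py 11
```

```text
n,u,y 3.7034758467767017 -0.6872283818209969 0.34757606441817385 [ 0.1967 -0.3322  0.0109] [ 0.479  -0.1864  0.0677] 6.65 0.46338704625376403
```

drive_tool --deltas '[{"hand":0.3,"offset":[0.16,0.03,-0.11],"angular":[0,0,0]},{"hand":0.3,"offset":[0.32,0.06,-0.23],"angular":[0,0,0]}]'

```text
time: 6.9
tool_pos: [0.4815, -0.1859, 0.0659]
tcp_rot: [0.241, -2.518, 0.079]
wrist_force: [-1.8, 0.3, 9.9]
width: 0.46
```

```bash
python3 f.py 11
```

```text
n,u,y 7.1003749131924305 7.053821336404966 0.679899317806184 [-0.0303  0.8386 -0.0466] [ 0.4815 -0.1859  0.0659] 6.9 0.4598226787978377
```

drive_tool --deltas '[{"hand":0.7,"offset":[0,0,0],"angular":[0,0,0]},{"hand":0.7,"offset":[0,0,0],"angular":[0,0,0]},{"hand":0.7,"offset":[0,0,0],"angular":[0,0,0]},{"hand":0.7,"offset":[0.56,0.1,0.8],"angular":[0,0,0]},{"hand":0.7,"offset":[1.7,0.3,2.5],"angular":[0,0,0]},{"hand":0.7,"offset":[3.4,0.6,5],"angular":[0,0,0]},{"hand":0.8,"offset":[5.7,1,8.2],"angular":[0,0,0]},{"hand":1,"offset":[8,1.4,12],"angular":[0,0,0]}]'

```text
time: 7.9
tool_pos: [0.5628, -0.1714, 0.187]
tcp_rot: [0.242, -2.52, 0.079]
wrist_force: [1.2, -0.3, 0.9]
width: 0.98
```

```bash
python3 - <<'E'
from h import *
w=cap('wrist','wrist4'); cv2.imwrite('pics/w4.png',w['frame'])
R,n,u=frame(3.8,0); # vertical tool, jaws along x -> az such that tool y az=3.8 => az=-86.2
R,n,u=frame(-86.2,0); print(R)
goal(R,[.6555,-.091,.15])
E
```

```text
[[-0.0663  0.9978 -0.    ]
 [ 0.9978  0.0663 -0.    ]
 [ 0.      0.     -1.    ]]
offset cm [ 8.7766  8.0528 -4.2916] ang deg [-23.424  -31.0407 -93.8721] t 7.95 w 0.9997780958177475 F [ 3.3334 -0.9968  3.4851]
```

View pics/w4.png

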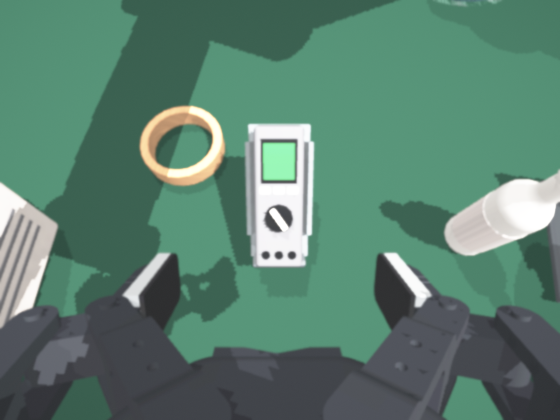

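Picture 8: the small meter is home in the narrow cradle, columns 256-304, centred between the walls (247-313) with its tail at the lip (row 265). Next is the large meter.

drive_tool --deltas '[{"hand":1,"offset":[8.8,8,0],"angular":[-23.4,-31,-93.9]},{"hand":1,"offset":[8.8,8,0],"angular":[-23.4,-31,-93.9]},{"hand":1,"offset":[8.8,8,0],"angular":[-23.4,-31,-93.9]},{"hand":1,"offset":[8.8,8,0],"angular":[-23.4,-31,-93.9]},{"hand":1,"offset":[8.8,8,0],"angular":[-23.4,-31,-93.9]},{"hand":1,"offset":[8.8,8,0],"angular":[-23.4,-31,-93.9]},{"hand":1,"offset":[8.8,8,0],"angular":[-23.4,-31,-93.9]},{"hand":1,"offset":[8.8,8,0],"angular":[-23.4,-31,-93.9]}]'

```text
time: 8.95
tool_pos: [0.6504, -0.092, 0.1867]
tcp_rot: [-1.784, -2.456, -0.001]
wrist_force: [0.2, -0.2, -0.4]
width: 0.999
```

```bash
python3 - <<'E'
from h import *
R,n,u=frame(-86.2,0); goal(R,[.6555,-.091,.18]); print(bot.read_state()['tool_pos'],bot.read_state()['q'])
E
```

```text
offset cm [ 0.5121  0.1017 -0.6679] ang deg [ -4.2076  -4.4397 -14.1941] t 8.95 w 0.9985003187798192 F [ 0.1875 -0.1775 -0.379 ]
[ 0.6504 -0.092   0.1867] [-0.2021  0.3209  1.6184  0.0463  1.2993 -0.5309]
```

drive_tool --deltas '[{"hand":1,"offset":[0.5,0.1,-0.7],"angular":[-4.2,-4.4,-14.2]},{"hand":1,"offset":[0.5,0.1,-0.7],"angular":[-4.2,-4.4,-14.2]},{"hand":1,"offset":[0.5,0.1,-0.7],"angular":[-4.2,-4.4,-14.2]}]'

```text
time: 9.32
tool_pos: [0.6548, -0.0902, 0.1795]
tcp_rot: [-2.135, -2.299, 0.001]
wrist_force: [-0.1, 0.1, 0.5]
width: 0.995
```

```bash
python3 - <<'E'
from h import *
R,n,u=frame(-86.2,0); goal(R,[.6555,-.091,.012])
w=cap('wrist','wrist5'); im=w['frame'].copy()
c=np.array([.6545,-.091,0.036]); y=R[:,1]; x=R[:,0]
for X in [c+a*x*.07+b*y*.028 for a in(-1,1) for b in(-1,1)]:
    p=proj(w,X)[0]; print(p); cv2.circle(im,tuple(int(v) for v in p),3,(0,0,255),1)
cv2.imwrite('pics/w5.png',im)
E
```

```text
offset cm [  0.0694  -0.0838 -16.7451] ang deg [-0.125  -0.1824 -0.424 ] t 9.325 w 0.9946282494725205 F [-0.0851  0.0502  0.4738]
[245.9857 266.8973]
[306.0331 267.4514]
[243.4668 111.2452]
[311.1536 111.8217]
```

View pics/w5.png

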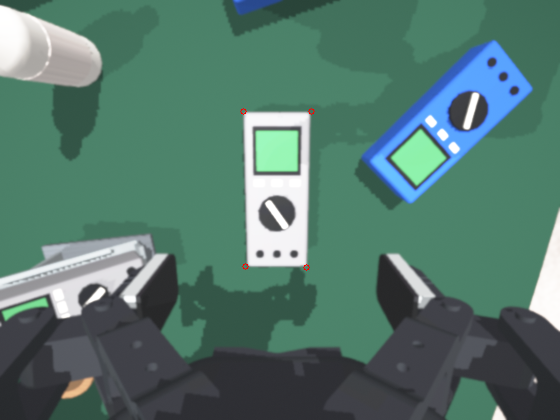

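Picture 9: the large meter at px (243-311, 111-267) matches my prediction to about 1 px. Going down.

drive_tool --deltas '[{"hand":1,"offset":[0,-0.1,-5],"angular":[0,0,-0.4]},{"hand":1,"offset":[0,-0.1,-9],"angular":[0,0,-0.4]},{"hand":1,"offset":[0,-0.1,-13],"angular":[0,0,-0.4]},{"hand":1,"offset":[0,-0.1,-15.5],"angular":[0,0,-0.4]},{"hand":1,"offset":[0,-0.1,-16.7],"angular":[0,0,-0.4]},{"hand":1,"offset":[0,-0.1,-16.7],"angular":[0,0,-0.4]}]'

```text
time: 10.12
tool_pos: [0.6545, -0.0918, 0.0105]
tcp_rot: [-2.144, -2.288, 0.003]
wrist_force: [-0.4, 0.2, 0.5]
width: 0.999
```

drive_tool --deltas '[{"hand":0.5,"offset":[0,0,0],"angular":[0,0,0]},{"hand":0.5,"offset":[0,0,0],"angular":[0,0,0]},{"hand":0.5,"offset":[0,0,0],"angular":[0,0,0]},{"hand":0.5,"offset":[0,0,0],"angular":[0,0,0]},{"hand":0.5,"offset":[0,0,0],"angular":[0,0,0]}]' --force 50

```text
time: 10.75
tool_pos: [0.656, -0.092, 0.013]
tcp_rot: [-2.146, -2.291, -0.0]
wrist_force: [-1.1, 0.1, 6.4]
width: 0.643
```

```bash
python3 - <<'E'
from h import *
R,n,u=frame(3,35); c=np.array([.455,.1425,.0625]); 
toe=np.array([.506,.1425,.024]); c=toe+.07*u; print(c)
goal(R,c+.012*n+.08*n); s=bot.read_state(); print(s['tool_pos'],s['q'])
E
```

```text
[0.4487 0.1395 0.0642]
offset cm [-15.453   23.4258  12.6498] ang deg [25.7052 28.7757 86.23  ] t 10.75 w 0.6430668191109543 F [-1.0568  0.071   6.4224]
[ 0.656 -0.092  0.013] [-0.1777  0.4445  1.7978  0.0018  0.9012 -0.2438]
```

drive_tool --deltas '[{"hand":0.5,"offset":[0,0,2],"angular":[0,0,0]},{"hand":0.5,"offset":[0,0,6],"angular":[0,0,0]},{"hand":0.5,"offset":[0,0,12],"angular":[0,0,0]},{"hand":0.5,"offset":[0,0,18],"angular":[0,0,0]},{"hand":0.5,"offset":[0,0,24],"angular":[2.5,2.9,8.6]},{"hand":0.5,"offset":[-2,4,24],"angular":[5.1,5.7,17.2]},{"hand":0.5,"offset":[-4,8,24],"angular":[7.7,8.6,25.8]},{"hand":0.5,"offset":[-6,12,24],"angular":[10.2,11.5,34.4]}]'

```text
time: 11.75
tool_pos: [0.5936, 0.029, 0.2516]
tcp_rot: [-1.246, -2.588, 0.014]
wrist_force: [-0.0, 0.3, -3.1]
width: 0.647
```

```bash
python3 - <<'E'
from h import *
R,n,u=frame(3,35); c=np.array([.4487,.1395,.0642])
goal(R,c+.012*n+.08*n); s=bot.read_state(); print(s['tool_pos'],s['q'])
E
```

```text
offset cm [ -9.2199  11.3245 -11.2072] ang deg [15.5371 17.1481 51.5282] t 11.75 w 0.6466901546227175 F [-0.0065  0.295  -3.1121]
[0.5936 0.029  0.2516] [-0.0487  0.2663  1.5867  0.0951  1.5418 -0.7371]
```

drive_tool --deltas '[{"hand":0.5,"offset":[-1,4,0],"angular":[2.6,2.9,8.6]},{"hand":0.5,"offset":[-2,8,0],"angular":[5.2,5.8,17.2]},{"hand":0.5,"offset":[-4,11.3,0],"angular":[7.8,8.6,25.8]},{"hand":0.5,"offset":[-6,11.3,-1],"angular":[10.4,11.4,34.4]},{"hand":0.5,"offset":[-8,11.3,-3],"angular":[13,14.3,43]},{"hand":0.5,"offset":[-9.2,11.3,-7],"angular":[15.5,17.1,51.5]},{"hand":0.5,"offset":[-9.2,11.3,-10],"angular":[15.5,17.1,51.5]},{"hand":0.5,"offset":[-9.2,11.3,-11],"angular":[15.5,17.1,51.5]}]'

```text
time: 12.75
tool_pos: [0.5012, 0.1412, 0.1391]
tcp_rot: [0.06, -2.529, 0.023]
wrist_force: [0.8, -0.5, -3.7]
width: 0.638
```

```bash
python3 - <<'E'
from h import *
R,n,u=frame(3,35); c=np.array([.4487,.1395,.0642])
goal(R,c+.018*n+.003*u); s=bot.read_state(); print(s['tool_pos'],s['q'])
E
```

```text
offset cm [-4.4678 -0.131  -5.8484] ang deg [ 0.1607 -0.0457  0.2347] t 12.75 w 0.6380664602567896 F [ 0.8263 -0.4678 -3.7198]
[0.5012 0.1412 0.1391] [ 0.1784  0.4616  1.6371  0.0726  1.6507 -1.4567]
```

drive_tool --deltas '[{"hand":0.5,"offset":[-0.9,-0.1,-1],"angular":[0,0,0.2]},{"hand":0.5,"offset":[-2.2,-0.1,-2.6],"angular":[0,0,0.2]},{"hand":0.5,"offset":[-3.4,-0.1,-4.3],"angular":[0,0,0.2]},{"hand":0.5,"offset":[-4,-0.1,-5.2],"angular":[0,0,0.2]},{"hand":0.5,"offset":[-4.3,-0.1,-5.6],"angular":[0,0,0.2]},{"hand":0.5,"offset":[-4.3,-0.1,-5.6],"angular":[0,0,0.2]}]'

```text
time: 13.5
tool_pos: [0.4597, 0.1403, 0.0851]
tcp_rot: [0.064, -2.532, 0.023]
wrist_force: [1.0, -0.6, -3.7]
width: 0.644
```

```bash
python3 f.py 3; python3 - <<'E'
from h import *
w=cap('wrist','wrist6'); cv2.imwrite('pics/w6.png',w['frame'])
R,n,u=frame(3,35); c=np.array([.4487,.1395,.0642]); goal(R,c+.012*n)
E
```

```text
n,u,y -2.517970685921114 -2.8901648600351075 -0.6140860099342549 [ 0.0207 -0.6268 -0.0371] [0.4597 0.1403 0.0851] 13.5 0.6437123451213882
offset cm [-0.4524 -0.0494 -1.1299] ang deg [0.1039 0.1793 0.0609] t 13.55 w 0.6468721963914146 F [ 1.1924 -0.419  -3.895 ]
```

View pics/w6.png

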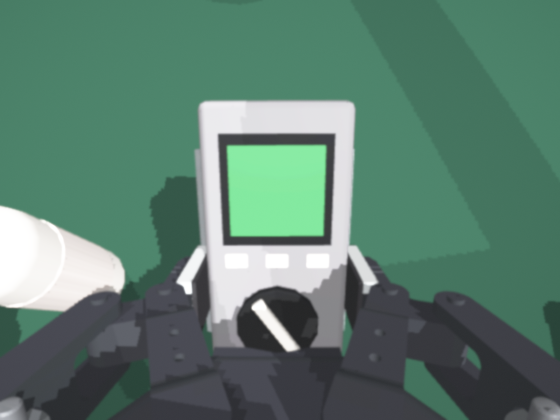

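The walls show faintly at columns 195 and 354, centre about 274.5. The meter's centre is 276.5, so it gets a 1 mm shift to -y and then goes down along the normal.

drive_tool --deltas '[{"hand":0.5,"offset":[-0.2,-0.1,-0.3],"angular":[0,0,0]},{"hand":0.5,"offset":[-0.35,-0.12,-0.5],"angular":[0,0,0]},{"hand":0.5,"offset":[-0.45,-0.13,-0.65],"angular":[0,0,0]},{"hand":0.5,"offset":[-0.52,-0.13,-0.75],"angular":[0,0,0]}]'

```text
time: 14.05
tool_pos: [0.4543, 0.139, 0.0774]
tcp_rot: [0.064, -2.532, 0.023]
wrist_force: [0.2, 0.6, -4.6]
width: 0.644
```

```bash
python3 f.py 3
```

```text
n,u,y -3.6338662463912685 -2.821485658358098 0.6042761405907773 [ 0.0845 -0.6503  0.0317] [0.4543 0.139  0.0774] 14.05 0.6437923355238575
```

drive_tool --deltas '[{"hand":0.5,"offset":[-0.1,0,-0.15],"angular":[0,0,0]},{"hand":0.5,"offset":[-0.2,-0.01,-0.29],"angular":[0,0,0]},{"hand":0.5,"offset":[-0.25,-0.01,-0.36],"angular":[0,0,0]}]'

```text
time: 14.42
tool_pos: [0.4539, 0.139, 0.0765]
tcp_rot: [0.065, -2.535, 0.023]
wrist_force: [5.1, 0.4, 11.3]
width: 0.643
```

```bash
python3 f.py 3
```

```text
n,u,y 12.20669204269545 2.2717995131131805 0.1356218661530554 [-0.4392  0.3855  0.2238] [0.4539 0.139  0.0765] 14.425 0.643451714209074
```

drive_tool --deltas '[{"hand":0.5,"offset":[0.25,0,0.03],"angular":[0,0,0]},{"hand":0.5,"offset":[0.37,0.01,-0.06],"angular":[0,0,0]},{"hand":0.5,"offset":[0.45,0.02,-0.12],"angular":[0,0,0]}]'

```text
time: 14.8
tool_pos: [0.4569, 0.1392, 0.0744]
tcp_rot: [0.064, -2.532, 0.023]
wrist_force: [1.8, -0.9, 7.8]
width: 0.644
```

```bash
python3 f.py 3
```

```text
n,u,y 7.393700653790465 3.0696310312499993 -0.9502855396520741 [-0.2977  0.4944  0.045 ] [0.4569 0.1392 0.0744] 14.8 0.6437508562594073
```

drive_tool --deltas '[{"hand":0.5,"offset":[0.12,0,-0.08],"angular":[0,0,0]},{"hand":0.5,"offset":[0.25,0.01,-0.17],"angular":[0,0,0]}]'

```text
time: 15.05
tool_pos: [0.4571, 0.1392, 0.0743]
tcp_rot: [0.064, -2.526, 0.023]
wrist_force: [-6.5, -0.3, 19.3]
width: 0.642
```

```bash
python3 f.py 3
```

```text
n,u,y 12.11553134499106 16.383750797733533 0.017220586079662634 [-0.3646  2.2157  0.0719] [0.4571 0.1392 0.0743] 15.05 0.6416273656868611
```

drive_tool --deltas '[{"hand":0.5,"offset":[-0.15,0,0.12],"angular":[0,0,0]},{"hand":0.85,"offset":[-0.15,0,0.12],"angular":[0,0,0]},{"hand":0.85,"offset":[-0.15,0,0.12],"angular":[0,0,0]},{"hand":0.85,"offset":[-0.15,0,0.12],"angular":[0,0,0]},{"hand":0.85,"offset":[0.4,0,0.9],"angular":[0,0,0]},{"hand":0.85,"offset":[1.5,0.1,2.5],"angular":[0,0,0]},{"hand":0.85,"offset":[4,0.2,6],"angular":[0,0,0]},{"hand":1,"offset":[7,0.3,10.5],"angular":[0,0,0]}]'

```text
time: 16.05
tool_pos: [0.5295, 0.1422, 0.1775]
tcp_rot: [0.064, -2.531, 0.023]
wrist_force: [0.9, 0.5, 0.7]
width: 1.0
```

drive_tool --deltas '[{"hand":1,"offset":[3,4,4],"angular":[0,0,0]},{"hand":1,"offset":[6,9,10],"angular":[0,0,0]},{"hand":1,"offset":[6,15,12],"angular":[0,0,0]},{"hand":1,"offset":[6,20,12],"angular":[0,0,0]},{"hand":1,"offset":[6,20,12],"angular":[0,0,0]}]'

```text
time: 16.68
tool_pos: [0.5888, 0.3467, 0.2979]
tcp_rot: [0.072, -2.535, 0.021]
wrist_force: [0.2, 0.0, -0.2]
width: 1.007
```

```bash
python3 - <<'E'
from h import *
t=cap('top','top9'); s=cap('scene','scene9')
a=cv2.resize(t['frame'][205:305,200:400],(800,400),interpolation=cv2.INTER_CUBIC)
b=cv2.resize(s['frame'][140:250,165:365],(360,198),interpolation=cv2.INTER_CUBIC)
b2=cv2.resize(t['frame'],(264,198)); o=np.zeros((600,800,3),np.uint8); o[:400]=a; o[400:598,:360]=b; o[400:598,380:644]=b2
cv2.imwrite('pics/fin.png',o)
for az,c,L,h in((3,[.4487,.1395,.0642],.034,.036),(11,[.476,-.187,.0585],.03,.032)):
    R,n,u=frame(az,35); X,e=lcd3(t,s,np.array(c)+L*u+h*n); d=X-c; print(X,e,d@u,d@R[:,1],d@n)
print('bottle/tape diff', np.abs(t['frame'].astype(int)-load('top0')['frame']).max(2)[230:300,265:300].mean())
print(bot.read_state())
E
```

```text
(array([223.9885, 267.4598]), np.int32(174), array([224.3401, 266.3767])) (array([308.6807, 158.6867]), np.int32(166), array([309.2863, 160.1096]))
[0.4388 0.139  0.116 ] 0.0010772216442826237 0.0378086202130018 -1.89173320293246e-05 0.03670615521801857
(array([370.4167, 253.4259]), np.int32(108), array([370.5262, 252.9737])) (array([186.6639, 198.3279]), np.int32(122), array([186.9303, 199.2097]))
[ 0.4687 -0.188   0.1036] 0.0007686792988256838 0.03195112395313951 0.0004585380504172288 0.032734463574909375
bottle/tape diff 16.020408163265305
{'time': 16.775, 'q': array([ 0.3943,  0.6328,  1.082 ,  0.2094,  1.999 , -1.1984]), 'joint_vel': array([-0.0391, -0.01  ,  0.0384, -0.0145, -0.0016, -0.0053]), 'joint_torque': array([  1.6992, -68.9317, -35.9046,   1.2084,   2.8291,   0.0541]), 'tool_pos': array([0.589 , 0.3433, 0.2966]), 'tcp_rot': array([ 0.0671, -2.5333,  0.024 ]), 'wrist_force': array([-0.926 , -1.459 , -0.5611]), 'torque': array([-0.0224, -0.2263,  0.033 ]), 'width': 1.0033196530276243}
```

View pics/fin.png

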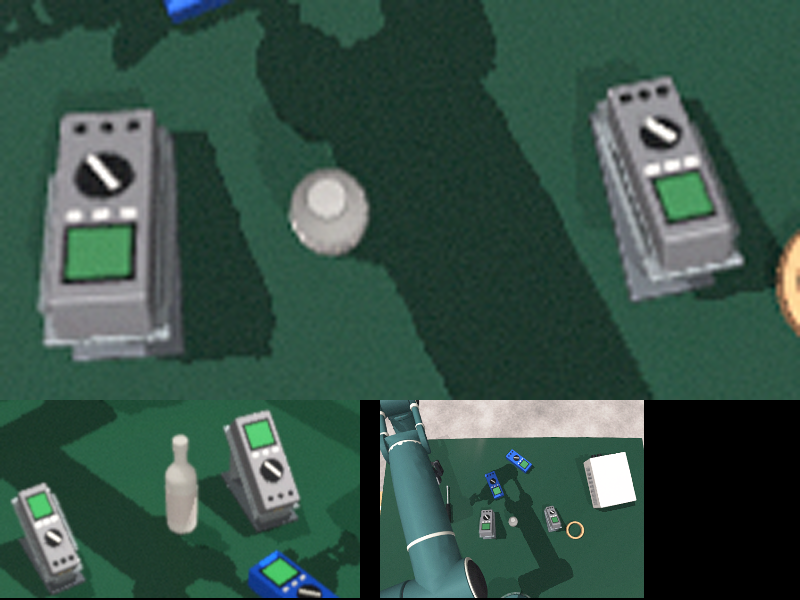

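Both meters are seated. The displays measure 37.8 mm (large) and 32.0 mm (small) uphill of the bed centre; 38 and 32 were expected. They sit 36.7 and 32.7 mm above the bed, against heights of 36 and 32 mm, and within 0.5 mm of the centre line. The bottle, tape and blue meters are where they were.

```bash
python3 -c "
from workcell import bot; print(bot.finish_job())"
```

```text
the job is handed in; nothing more can be done
None
```

Both meters are home and the job is handed in, at about 17 s of the 62 s allowed. I moved the small meter from the wide cradle to the narrow one first. Then I set the large grey meter in the wide cradle, display end up. Each was lowered onto the bed, slid down until the wrist force showed it against the foot lip, and then released.

- **Fit:** in the last pictures both displays were within 0.5 mm of where they should be along the slope and across it. In height they were 0.7 mm above the nominal meter heights, which is within the cameras' accuracy.
- **Forces:** the highest wrist reading I saw was about 20 N, when the large meter met the lip. The limit is 120 N. I had no separate reading of how hard the arm or gripper body pressed on things.
- **Other objects:** the bottle, tape roll and blue look-alikes look unmoved. I judged the bottle by eye, because the arm's shadow fell across it and spoiled the picture comparison. The arm partly hid the screwdriver in the last top view, but no move went near it.

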